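Put the inspected gold pieces back on their display stands

ROBOT

A 6-joint arm with a two-finger parallel gripper is mounted at the origin on the work surface. World frame = base frame: x ahead of the robot, y to its left, z up, the work surface at z = 0. Lengths are in m, angles in degrees, forces in N, time in s.
With the tool pointing down it reaches from about 0.3 to 0.75 m from the base axis. Payload 8.5 kg.
Tool frame: the origin (TCP) lies on the centre line of the jaws, within the pads' length; the fingertips stand 17 mm ahead of it and the grasp point (between the pads) lies 2 mm behind it (env.tcp_to_tips is the distance from the TCP to the fingertips, in m); z points along the fingers, y is the line along which they close (so a half turn about z gives the same grasp; the last joint's range is limited). The gripper opens to 85 mm and grips with 20 to 120 N. Pads are 22 mm wide; open, the fingers measure 114 mm over their backs; the gripper's body (76 mm by 85 mm) begins 54 mm behind the grasp point. The pads swing forward as they close: fully open they stand 13 mm farther back than shut.
Start: joints at [-87.451, 21.807, 74.336, -0, 83.858, -12.336], TCP at [0.141, -0.532, 0.218] pointing down, gripper open.
Joint ranges: [-178.18, 178.18], [-50.72, 133.34], [12.68, 142.11], [-81.47, 261.47], [9.98, 163.14], [-165.26, 165.26]. Speed limits (degrees/s): [136.94, 136.94, 180, 180, 180, 180].

INTERFACE

Orientations are given as a 3x3 rotation matrix whose columns are the frame's x, y, z axes.
In Python, from rig import env gives the robot as it stands. The module is installed in compiled form; this text tells all that it offers.
- The arm moves only by the shell command python3 -m pendant 'ROWS' [FORCE]. ROWS is JSON, a list of rows, each a list of 7 numbers: the opening, from 0 (shut) to 1 (fully open), then the shift along the tool's x, y, z in m, then the turn, a rotation vector about the tool's x, y, z in rad. A call has 1 to 5 rows; each row is the pose to reach, as a shift and turn from the pose commanded when the call began, along the tool's axes at that moment; what a row does not reach only later rows make up. A row lasts 1/8 s, in which the tool goes at most 62.5 mm and 10.7 degrees, less where a joint would pass 70% of its speed; a pose out of reach is approached as far as the arm can. A call with a gripper value outside its range is refused whole. The fingers move at their own pace and stop on an object; FORCE is the grip in N (left out, the last holds). Time passes only in rows, so rows that repeat a pose let the fingers close. It gives the time, the measured TCP pose, the force, the opening and the grip force at its end, in the units of the state.
- env.observe(): the state, without advancing time (a new reading comes with each control period).
- env.get_image(name): name is "side" or "top" or "wrist"; returns a dict with "image" (400x640x3 uint8, blue, green, red), "fx", "fy", "cx", "cy" (pixels), "pose" (4x4, takes a point from camera to world coordinates). Camera axes: x right, y up, looking along -z (the intrinsics and any distortion apply to the point x, -y, -z); pixel columns grow to the right and rows downward; lengths in m; the calibration is good to about 2 mm. A picture is of the moment at which its call begins. There is no depth.
- env.close_job(): hands the job in; it is judged then, once.
Trained networks look in the newest picture that a camera, given by its name, has taken for a name from the list of things; names that differ only in an ending like _2 or _b are one class to them, and where a whole thing is asked for, a point or a joint stands for the part that bears it (a point fixed in the world has none). Each returns a list of dicts, best first, with "conf" (0 to 1); they miss things now and then, are a little off and sometimes report something else, mostly with a low value. They report only what shows in the picture. A call takes as long as a camera call. They do not tell look-alikes from the thing itself.
- env.find_in(camera, thing): "bbox" ([centre column, centre row, width, height] in pixels, round what is visible of it).
- env.trace(camera, thing): "mask" (400x640 bool, what is visible of it) and "bbox" ([centre column, centre row, width, height] in pixels, round what is visible of it).
- env.tip_of(camera, thing): "centre" ([column, row] in pixels: a listed point, or the origin of a listed thing).
The state is a dict: "time_s": time; "q": joint angles; "qvel": joint speeds; "joint_efforts": joint torques, N m; "position": TCP position; "tool_rot": TCP orientation; "ft_force": force on the tool from outside, world axes, zero at the start; "wrist_torque": the same for the moment, N m; "grip_width": finger opening in m; "gripper_force": force on a finger pad.
Only numpy, scipy, OpenCV 4.12 (cv2) and the standard library are available. Lean on these libraries where they do the work, as an engineer would, in place of code of your own. Each camera call takes 0.05 s, during which the arm holds its last target. There are 200 camera calls.

TASK

These four gold pieces have been looked over on the tray: put each one back on its own display stand - the large bangle over the broad post, the baby's bangle over the slim post and the finger ring over the ring cone, each lying flat at the foot of its post, and the gold bar lying flat down inside the rectangular nest. Lower each piece into place rather than dropping it, and leave the loupe and the closed ring box where they are.

Things in the scene. Friction and masses are not known exactly. Their poses are not given: they have to be found in the camera images.
- bangle_large: the largest gold ring: a plain bangle, outer diameter 66 mm, inner 56 mm, band 10 mm high, about 60 g. At the start it lies flat, somewhere on the cream pad (top 10 mm above the counter) of a fixed shallow tray, 274 by 374 mm, whose 12 mm wide rim stands 20 mm above the counter; origin at the centre of its underside, z up.
- bangle_small: the middle-sized gold ring: a baby's bangle, outer diameter 48 mm, inner 39 mm, band 8 mm high, about 30 g. At the start it lies flat, somewhere on the cream pad (top 10 mm above the counter) of a fixed shallow tray, 274 by 374 mm, whose 12 mm wide rim stands 20 mm above the counter; origin at the centre of its underside, z up.
- finger_ring: the smallest gold ring: a broad finger ring, outer diameter 27 mm, inner 21 mm, 8 mm high, about 14 g. At the start it lies flat, somewhere on the cream pad (top 10 mm above the counter) of a fixed shallow tray, 274 by 374 mm, whose 12 mm wide rim stands 20 mm above the counter; origin at the centre of its underside, z up.
- gold_bar: gold bar, 58 mm long (x) by 32 mm wide (y) by 13 mm high, about 0.42 kg. At the start it lies flat, somewhere on the cream pad (top 10 mm above the counter) of a fixed shallow tray, 274 by 374 mm, whose 12 mm wide rim stands 20 mm above the counter; origin at the centre of its underside, z up.
- stand_broad: display stand with the broader post: a dark wooden disc 76 mm across and 8 mm thick, from which rises a cream round post 44 mm in diameter that narrows above 34 mm to 24 mm at its flat top, 46 mm above the counter. The bangle goes over the post and lies on the disc. Origin at the centre of its underside on the counter, post along z. It is heavy and does not move.
- stand_slim: display stand with the slimmer post: a dark wooden disc 60 mm across and 8 mm thick, from which rises a cream round post 26 mm in diameter that narrows above 34 mm to 12 mm at its flat top, 46 mm above the counter. The bangle goes over the post and lies on the disc. Origin at the centre of its underside on the counter, post along z. It is heavy and does not move.
- stand_cone: ring cone: a dark wooden disc 52 mm across and 6 mm thick, on it a cream collar 34 mm in diameter whose flat top is 14 mm above the counter, and on that a thin cream cone, 15 mm across at its foot and 5 mm at its tip, 46 mm above the counter. The ring goes over the cone and lies on the collar. Origin at the centre of its underside on the counter, cone along z. It is heavy and does not move.
- stand_nest: dark wooden block 94 mm (x) by 68 mm (y), 12 mm high, with a rectangular recess 74 mm (x) by 48 mm (y) whose cream floor is 7 mm above the counter (5 mm deep); the bar lies in it lengthwise along x, either way round. Origin at the centre of its underside on the counter. It is heavy and does not move.
- loupe: small folding magnifier lying on the tray among the pieces: a black barrel 21 mm across and 16 mm high, and a steel case that reaches 24 mm from the barrel's axis along x, 18 mm wide. Origin at the foot of the barrel's axis. Must stay where it is.
- ring_box: closed dark red ring box, 44 mm square and 38 mm high, loose on the counter among the stands. Origin at the centre of its underside. Must stay where it is.
Not all that is in view belongs to the job. What is shaped like the bangle_small but purple or red is not meant.

How it is judged (in metres and radians):
At the end, for the whole second after the job is handed in: Each ring flat (0.15 rad) round its own post: centre within 11 mm of its axis (finger ring 8 mm), underside less than 4 mm above disc or collar. Bar flat in the nest: centre within 13 mm, underside less than 4 mm above its floor, lengthwise within 0.5 rad. All at rest (horizontal distance between bangle_large and stand_broad below 0.011 m and z of bangle_large in the frame of stand_broad below 0.012 m and angle between each of bangle_large, bangle_small, finger_ring, gold_bar's own z axis and vertical below 0.15 rad and linear speed of each of bangle_large, bangle_small, finger_ring, gold_bar below 0.02 m/s and angular speed of each of bangle_large, bangle_small, finger_ring, gold_bar below 0.2 rad/s and horizontal distance between bangle_small and stand_slim below 0.011 m and z of bangle_small in the frame of stand_slim below 0.012 m and horizontal distance between finger_ring and stand_cone below 0.008 m and z of finger_ring in the frame of stand_cone below 0.018 m and horizontal distance between gold_bar and stand_nest below 0.013 m and z of gold_bar in the frame of stand_nest below 0.011 m and angle between the x axis of gold_bar and the x axis of stand_nest, either way round below 0.5 rad); the robot touches nothing.
It fails at once if the loupe is pushed from its place (more than 20 mm) (distance of loupe from where it was at the start of the episode above 0.02 m).
It fails at once if the ring box is pushed from its place (more than 20 mm) (distance of ring_box from where it was at the start of the episode above 0.02 m).
It fails at once if a piece is dropped (let go and falling faster than 0.85 m/s, a fall of some 37 mm) ((contact force between the fingers and bangle_large below 0.05 N and linear speed of bangle_large above 0.85 m/s) or (contact force between the fingers and bangle_small below 0.05 N and linear speed of bangle_small above 0.85 m/s) or (contact force between the fingers and finger_ring below 0.05 N and linear speed of finger_ring above 0.85 m/s) or (contact force between the fingers and gold_bar below 0.05 N and linear speed of gold_bar above 0.85 m/s)).
It also fails if it takes over 122 s, if anything falls off the work surface, if the arm or the gripper's body presses on something with over 40 N, if the wrist force passes 120 N, or if a joint passes its speed limit or range.

## Working session

There is one attempt and no reset: what is moved stays moved. The work goes in short steps, Python scripts to look and compute and a shell command to move; the robot and the scene stay as the last step left them, time stands still between calls to the robot, and variables do not carry over. Pictures are saved under pics/ and viewed, at most 14 in all, crops included, and the job is handed in when it is done.

```bash
mkdir -p pics; ls
cat > h.py <<'E'
import numpy as np, cv2
from rig import env
def px2w(im,u,v,z):
    P=np.array(im["pose"]); d=np.array([(u-im["cx"])/im["fx"],-(v-im["cy"])/im["fy"],-1.0])
    d=P[:3,:3]@d; o=P[:3,3]; return (o+d*(z-o[2])/d[2])
def w2px(im,p):
    P=np.array(im["pose"]); c=P[:3,:3].T@(np.array(p)-P[:3,3]); return im["cx"]+im["fx"]*c[0]/-c[2], im["cy"]-im["fy"]*c[1]/-c[2]
E
python3 - <<'E'
from h import *
im=env.get_image("top"); cv2.imwrite("pics/top0.png",im["image"])
print({k:im[k] for k in im if k!="image"})
for n in "bangle_large bangle_small finger_ring gold_bar stand_broad stand_slim stand_cone stand_nest loupe ring_box".split():
    z=0.01 if n in("bangle_large","bangle_small","finger_ring","gold_bar","loupe") else 0
    for r in env.tip_of("top",n)[:3]:
        print(n,round(r["conf"],2),np.round(r["centre"],1),np.round(px2w(im,*r["centre"],z),4))
E
```

```text
pics
{'fx': 422.18833302222356, 'fy': 422.18833302222356, 'cx': 318.9697707830202, 'cy': 202.83697020166102, 'pose': array([[ 0.02313396,  0.993495  , -0.11150117,  0.37732242],
       [-0.99970152,  0.02386513,  0.00522711, -0.01045779],
       [ 0.0078541 ,  0.11134697,  0.99375056,  0.92641849],
       [ 0.        ,  0.        ,  0.        ,  1.        ]])}
bangle_large 0.48 [185.5 149.7] [0.5912 0.2823 0.01  ]
bangle_small 0.64 [432.7 104.3] [ 0.7091 -0.2657  0.01  ]
bangle_small 0.62 [187.5 314.3] [0.2361 0.2574 0.01  ]
bangle_small 0.47 [277.  166.2] [0.5592 0.0791 0.01  ]
finger_ring 0.51 [262.4 213.9] [0.453  0.1072 0.01  ]
gold_bar 0.93 [181.9 201.4] [0.4761 0.2835 0.01  ]
gold_bar 0.51 [409.7 183.4] [ 0.5279 -0.2138  0.01  ]
gold_bar 0.44 [379.4 218. ] [ 0.4501 -0.1476  0.01  ]
stand_broad 0.64 [371.2 148. ] [ 0.6078 -0.1296  0.    ]
stand_broad 0.16 [260.9 212. ] [0.4579 0.1119 0.    ]
stand_slim 0.96 [452.9 158.7] [ 0.5879 -0.313   0.    ]
stand_slim 0.64 [181.5 205. ] [0.4692 0.2871 0.    ]
stand_cone 0.58 [438.5 215.2] [ 0.4602 -0.2796  0.    ]
stand_nest 0.92 [380.6 221.5] [ 0.4432 -0.1518  0.    ]
stand_nest 0.53 [274.7 167.2] [0.5588 0.0851 0.    ]
stand_nest 0.53 [180.6 203.2] [0.4731 0.2893 0.    ]
loupe 0.59 [226.3 182.5] [0.5201 0.1889 0.01  ]
ring_box 0.63 [410.2 185.3] [ 0.5253 -0.2171  0.    ]
```

View pics/top0.png

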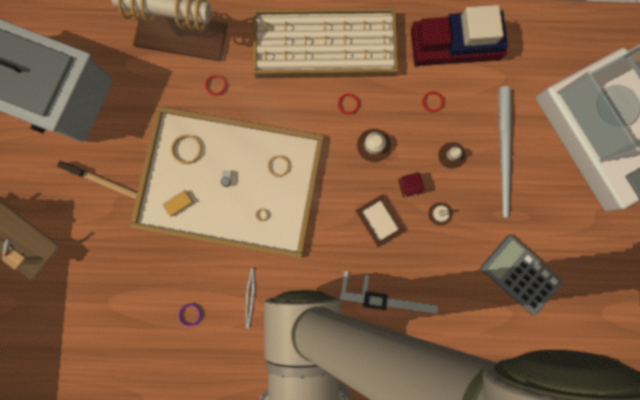

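The large bangle is at (187,149), the bar at (178,203), the finger ring at (263,214) and the loupe at (227,179). For the baby bangle, the candidates are gold (279,166) on the tray, red (216,85), (348,103) and (433,101), and purple (190,314). I choose (279,166), the only gold one on the pad. The next step is to refine these and check them in a close crop.

Run:
```python
from h import *
im=env.get_image("top"); I=im["image"]
a=cv2.resize(I[105:260,130:330],None,fx=4,fy=4,interpolation=cv2.INTER_CUBIC)[:600]
cv2.imwrite("pics/tray.png",a[:, :800])
b=cv2.resize(I[120:250,345:475],None,fx=4.5,fy=4.5,interpolation=cv2.INTER_CUBIC); cv2.imwrite("pics/stands.png",b)
for n,z,near in [("bangle_large",.015,(187,149)),("bangle_small",.014,(279,166)),("finger_ring",.014,(263,214)),("gold_bar",.02,(178,203)),("loupe",.01,(227,179)),("stand_broad",0.008,(372,146)),("stand_slim",.008,(453,155)),("stand_cone",.006,(440,213)),("stand_nest",.012,(380,221)),("ring_box",.03,(412,184))]:
    for r in env.trace("top",n):
        if np.hypot(r["bbox"][0]-near[0],r["bbox"][1]-near[1])<15:
            m=r["mask"].astype(np.uint8); c=max(cv2.findContours(m,0,1)[0],key=cv2.contourArea)
            (cx,cy),wh,ang=cv2.minAreaRect(c)
            ec=cv2.minEnclosingCircle(c)
            bp=[px2w(im,*q,z)[:2] for q in cv2.boxPoints(cv2.minAreaRect(c))]
            e1,e2=bp[1]-bp[0],bp[2]-bp[1]; e=e1 if np.linalg.norm(e1)>np.linalg.norm(e2) else e2
            print(n,round(r["conf"],2),np.round(r["bbox"],1),np.round(px2w(im,cx,cy,z)[:2],4),"size",np.round([np.linalg.norm(e1),np.linalg.norm(e2)],3),"yaw",round(np.degrees(np.arctan2(e[1],e[0]))%180,1)); break
s=env.observe(); print(s["position"],s["tool_rot"],env.tcp_to_tips)
```

```text
bangle_large 0.51 [188.2 149.7  29.8  25.4] [0.5927 0.282 ] size [0.066 0.065] yaw 91.5
bangle_small 0.72 [276.4 164.   21.5  26.2] [0.56   0.0776] size [0.046 0.047] yaw 1.8
gold_bar 0.97 [178.1 202.5  26.9  24.6] [0.4718 0.2909] size [0.062 0.037] yaw 126.0
loupe 0.58 [225.3 179.2  11.3  15.5] [0.53   0.1922] size [0.022 0.036] yaw 2.7
stand_broad 0.88 [371.9 146.4  34.2  31.7] [ 0.6133 -0.1319] size [0.074 0.074] yaw 45.2
stand_slim 0.76 [451.1 152.9  27.1  24.3] [ 0.5966 -0.3051] size [0.056 0.054] yaw 91.4
stand_cone 0.8 [440.2 214.7  21.7  27.4] [ 0.4651 -0.2795] size [0.049 0.049] yaw 135.6
stand_nest 0.62 [380.5 219.8  48.6  51.7] [ 0.4459 -0.147 ] size [0.07  0.094] yaw 31.4
ring_box 0.9 [411.8 183.   26.6  23.4] [ 0.5238 -0.2107] size [0.052 0.048] yaw 105.5
[ 0.14126846 -0.53152777  0.21783652] [[ 9.66455282e-01  2.56834942e-01 -1.48630974e-05]
 [ 2.56834941e-01 -9.66455282e-01 -3.00151586e-05]
 [-2.20734605e-05  2.51909458e-05 -9.99999999e-01]] 0.017
```

View pics/tray.png

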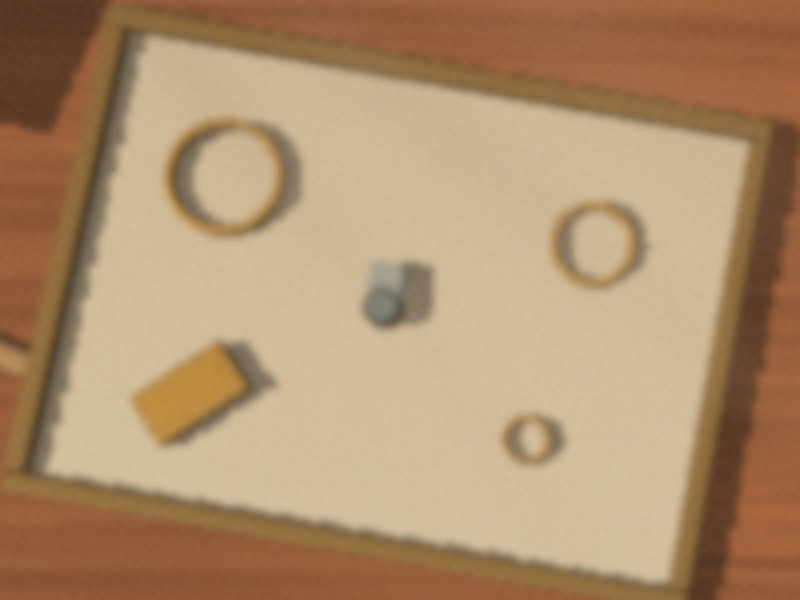

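View pics/stands.png

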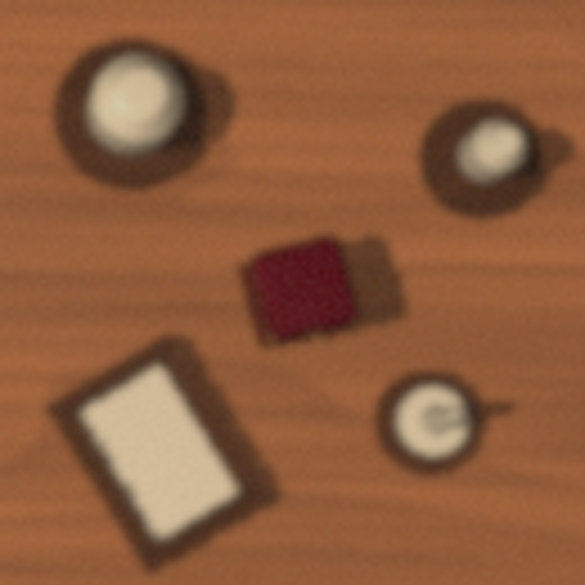

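```bash
cat >> h.py <<'E'
def go(x,y,z,alpha=None):
    s=env.observe(); R=np.array(s["tool_rot"]); p=np.array(s["position"])
    a=np.degrees(np.arctan2(R[1,0],R[0,0])); da=0 if alpha is None else (alpha-a+180)%360-180
    print("t",round(s["time_s"],1),"pos",np.round(p,4),"a",round(a,1),"-> shift",np.round(R.T@(np.array([x,y,z])-p),4),"turn z",round(-np.radians(da),3),"d",round(float(np.linalg.norm(np.array([x,y,z])-p)),3), "ft",np.round(s["ft_force"],1))
E
python3 - <<'E'
from h import *
im=env.get_image("top")
f=lambda X,Y,k,x0,y0:((X+.5)/k-.5+x0,(Y+.5)/k-.5+y0)
for n,c,z in [("bl",f(227,177,4,130,105),.017),("bs",f(597,244,4,130,105),.016),("fr",f(531,439,4,130,105),.016),("bar",f(190,393,4,130,105),.022),
 ("broad",f(133,113,4.5,345,120),.008),("broadtop",f(135,102,4.5,345,120),.042),("slim",f(485,158,4.5,345,120),.008),("slimtop",f(493,151,4.5,345,120),.042),("cone",f(430,422,4.5,345,120),.006),("collar",f(432,420,4.5,345,120),.014),("nest",f(165,452,4.5,345,120),.01),("nestfloor",f(160,452,4.5,345,120),.007)]:
    print(n,np.round(px2w(im,*c,z)[:2],4))
go(.473,.29,.15,125)
E
```

```text
bl [0.5915 0.2783]
bs [0.5593 0.0744]
fr [0.4515 0.1064]
bar [0.4714 0.2897]
broad [ 0.6134 -0.1351]
broadtop [ 0.6101 -0.1314]
slim [ 0.5951 -0.3093]
slimtop [ 0.5905 -0.3021]
cone [ 0.4637 -0.2815]
collar [ 0.4639 -0.2801]
nest [ 0.4457 -0.1518]
nestfloor [ 0.4459 -0.1498]
t 1.1 pos [ 0.1413 -0.5315  0.2178] a 14.9 -> shift [ 0.5316 -0.7087  0.0678] turn z -1.922 d 0.889 ft [-0.7  0.1  0.6]
```

```bash
python3 -m pendant '[[0.52,0.036,-0.047,0,0,0,-0.18],[0.52,0.072,-0.094,0,0,0,-0.36],[0.52,0.108,-0.141,0,0,0,-0.54],[0.52,0.144,-0.188,0,0,0,-0.72],[0.52,0.18,-0.235,0,0,0,-0.9]]' 100; python3 -c "
from h import *; go(.473,.29,.15,125)"
```

```text
time_s: 1.78
position: [0.2552, -0.2565, 0.218]
tool_rot: [[0.395, 0.919, 0.001], [0.919, -0.395, -0.001], [-0.0, 0.001, -1.0]]
ft_force: [0.9, -0.2, -0.1]
grip_width: 0.0447
gripper_force: 0.0
t 1.8 pos [ 0.2552 -0.2565  0.218 ] a 66.8 -> shift [ 0.5881 -0.0157  0.0678] turn z -1.017 d 0.592 ft [ 0.9 -0.2 -0.1]
```

```bash
python3 -m pendant '[[0.52,0.06,-0.002,0,0,0,-0.18],[0.52,0.12,-0.004,0,0,0,-0.36],[0.52,0.18,-0.006,0,0,0,-0.54],[0.52,0.24,-0.008,0,0,0,-0.72],[0.52,0.3,-0.01,0.02,0,0,-0.9]]' >/dev/null; python3 -c "
from h import *; go(.473,.29,.15,125)"
```

```text
t 2.4 pos [0.3665 0.0219 0.199 ] a 118.4 -> shift [0.1855 0.2209 0.0491] turn z -0.116 d 0.293 ft [ 1.5 -1.7  0.7]
```

```bash
python3 -m pendant '[[0.52,0.037,0.044,0.01,0,0,-0.06],[0.52,0.074,0.088,0.02,0,0,-0.116],[0.52,0.111,0.132,0.03,0,0,-0.116],[0.52,0.149,0.177,0.04,0,0,-0.116],[0.52,0.186,0.221,0.049,0,0,-0.116]]' >/dev/null; python3 -m pendant '[[0.52,0,0,0,0,0,0]]' >/dev/null
python3 - <<'E'
from h import *; go(.473,.29,.15,125)
im=env.get_image("wrist"); cv2.imwrite("pics/w1.png",im["image"]); print(im["pose"],im["fx"])
for n,z in [("gold_bar",.023),("bangle_large",.02),("finger_ring",.018)]:
    for r in env.trace("wrist",n)[:2]:
        c=max(cv2.findContours(r["mask"].astype(np.uint8),0,1)[0],key=cv2.contourArea); q=cv2.minAreaRect(c)
        bp=[px2w(im,*k,z)[:2] for k in cv2.boxPoints(q)]; e1,e2=bp[1]-bp[0],bp[2]-bp[1]; e=e1 if np.linalg.norm(e1)>np.linalg.norm(e2) else e2
        print(n,round(r["conf"],2),np.round(q[0]),np.round(px2w(im,*q[0],z),4),np.linalg.norm(e1),np.linalg.norm(e2),"yaw",np.degrees(np.arctan2(e[1],e[0]))%180)
E
```

```text
t 3.1 pos [0.4732 0.2909 0.1477] a 124.9 -> shift [-0.0006 -0.0007 -0.0023] turn z -0.002 d 0.002 ft [ 0.  -0.9 -0.5]
[[ 0.82043908 -0.5490379  -0.15949014  0.43132879]
 [ 0.57173307  0.78737715  0.2305613   0.3502603 ]
 [-0.001008   -0.28034729  0.95989811  0.30344079]
 [ 0.          0.          0.          1.        ]] 326.86038984354826
gold_bar 0.89 [323. 182.] [0.4697 0.2928 0.023 ] 0.030922190004053315 0.05727467306818475 yaw 125.69475547948772
bangle_large 0.93 [426. 250.] [0.5883 0.2934 0.02  ] 0.0405693738866634 0.066666781074809 yaw 171.4079791063743
```

View pics/w1.png

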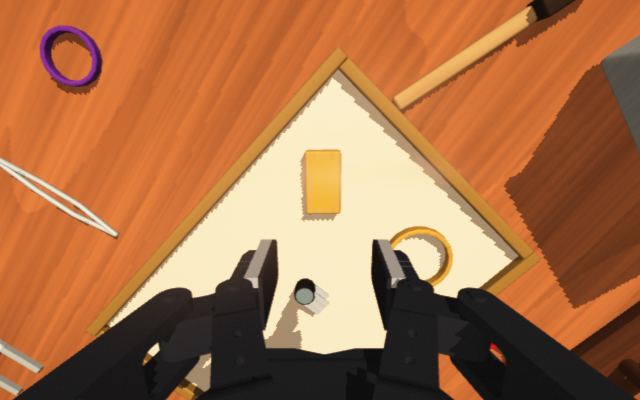

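Bar at (323,182), clear between the fingers, yaw 125.7. I'll descend until the tips touch the pad, to learn where they really are.

```bash
python3 -c "
from h import *; go(.4703,.292,.045,125.6)"; python3 -m pendant '[[0.52,0.002,0.0025,0.05,0,0,-0.01],[0.52,0.002,0.0025,0.085,0,0,-0.01],[0.52,0.002,0.0025,0.103,0,0,-0.01],[0.52,0.002,0.0025,0.108,0,0,-0.01],[0.52,0.002,0.0025,0.108,0,0,-0.01]]'  ; for i in 1 ; do python3 -m pendant '[[0.52,0,0,0.002,0,0,0],[0.52,0,0,0.004,0,0,0],[0.52,0,0,0.006,0,0,0],[0.52,0,0,0.006,0,0,0]]' | head -n 4; done
```

```text
t 3.4 pos [0.4729 0.2873 0.1494] a 124.6 -> shift [0.0054 0.0005 0.1044] turn z -0.017 d 0.105 ft [0.7 0.2 0.3]
time_s: 3.98
position: [0.4743, 0.2908, 0.0419]
tool_rot: [[-0.576, 0.817, 0.001], [0.817, 0.576, 0.0], [-0.0, 0.001, -1.0]]
ft_force: [0.2, -0.5, 0.3]
grip_width: 0.0446
gripper_force: 0.0
time_s: 4.47
position: [0.4739, 0.2912, 0.035]
tool_rot: [[-0.577, 0.817, -0.0], [0.817, 0.577, -0.0], [0.0, -0.0, -1.0]]
ft_force: [-1.4, 0.2, 0.3]
```

```bash
for i in 1 ; do python3 -m pendant '[[0.52,0.0025,-0.002,0.0015,0,0,0],[0.52,0.0025,-0.002,0.003,0,0,0],[0.52,0.0025,-0.002,0.003,0,0,0]]' | sed -n '2p;4p';  python3 -m pendant '[[0.52,0,0,0.0015,0,0,0],[0.52,0,0,0.003,0,0,0],[0.52,0,0,0.003,0,0,0]]' | sed -n '2p;4p'; python3 -c "
from h import *; go(.4703,.292,.045,125.6)
im=env.get_image('side'); u,v=w2px(im,(.47,.29,.02)); u,v=int(u),int(v); print(u,v)
cv2.imwrite('pics/s1.png',cv2.resize(im['image'][max(0,v-70):v+60,max(0,u-90):u+90],None,fx=4,fy=4))
"; done
```

```text
position: [0.4708, 0.2921, 0.0319]
ft_force: [-1.2, 0.3, -0.4]
position: [0.4708, 0.2921, 0.0289]
ft_force: [-0.4, -0.4, -0.0]
t 5.2 pos [0.4708 0.2921 0.0289] a 125.2 -> shift [ 0.0002 -0.0005 -0.0161] turn z -0.006 d 0.016 ft [-0.4 -0.4 -0. ]
274 153
```

View pics/s1.png

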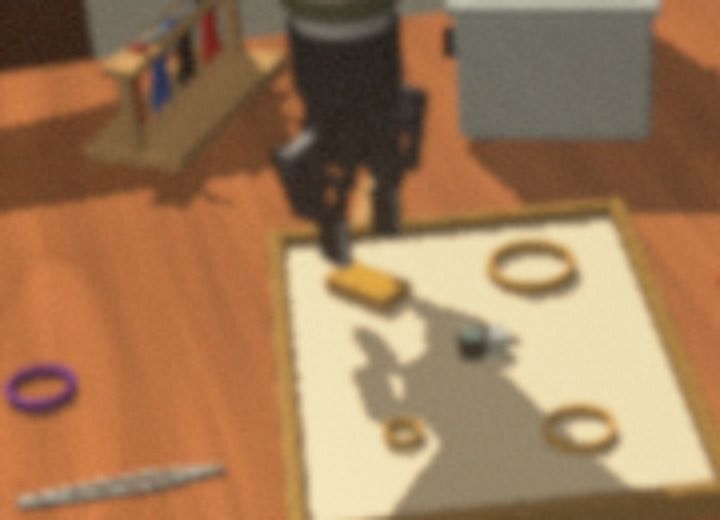

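Run:
```python
from h import *
s=env.observe(); R=np.array(s["tool_rot"]); p=np.array(s["position"]); print(p,s["q"])
for n in ("wrist","side"):
    im=env.get_image(n); J=im["image"].copy(); print(im.keys())
    for d in (0,.017): 
        for w in (-.022,0,.022):
            u,v=w2px(im,p+R@np.array([0,w,d])); cv2.circle(J,(int(u),int(v)),1,(255,0,255),-1)
            if w==0 and d: c=(int(u),int(v)); print(c)
    if n=="wrist": cv2.imwrite("pics/w2.png",J)
    else: cv2.imwrite("pics/s2.png",cv2.resize(J[c[1]-60:c[1]+40,c[0]-70:c[0]+70],None,fx=5,fy=5))
```

```text
[0.47083641 0.29211615 0.02898302] [ 1.95727723e+01  3.40521782e+01  8.83919526e+01  1.18270971e-03
  5.75656246e+01 -1.56639769e+01]
dict_keys(['image', 'fx', 'fy', 'cx', 'cy', 'pose'])
(325, 232)
dict_keys(['image', 'fx', 'fy', 'cx', 'cy', 'pose'])
(275, 155)
```

View pics/w2.png

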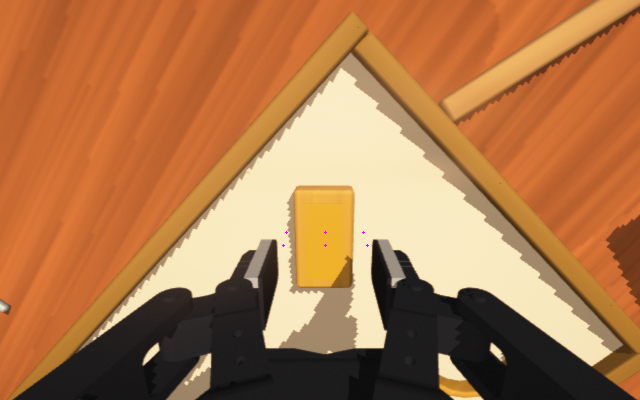

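View pics/s2.png

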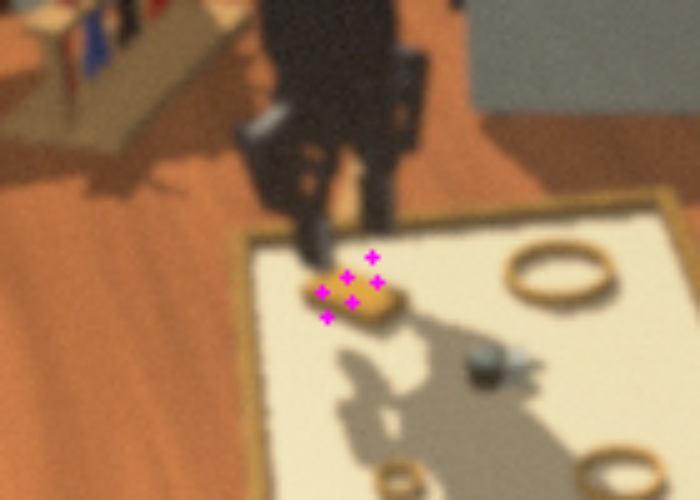

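The real tips appear about 34 mm higher than the nominal TCP-to-tip offset in both views (they're still above the bar). I'll keep going down in small checked steps.

```bash
python3 -m pendant '[[0.52,-0.002,0,0.005,0,0,0],[0.52,-0.002,0,0.01,0,0,0],[0.52,-0.002,0,0.013,0,0,0],[0.52,-0.002,0,0.013,0,0,0]]' | sed -n '2p;4p'
python3 - <<'E'
from h import *
s=env.observe(); R=np.array(s["tool_rot"]); p=np.array(s["position"]); print(p)
im=env.get_image("wrist"); print(im["pose"][:3,3]); cv2.imwrite("pics/w3.png",im["image"][120:380,180:460])
J=env.get_image("side")["image"]; cv2.imwrite("pics/s3.png",np.hstack([cv2.resize(J[100:200,205:345],(560,400)),np.zeros((400,1,3),np.uint8)]))
E
```

```text
position: [0.4719, 0.2905, 0.0157]
ft_force: [-1.4, 0.0, -0.3]
[0.47186127 0.29045199 0.01573687]
[0.429493   0.34958611 0.17147626]
```

View pics/s3.png

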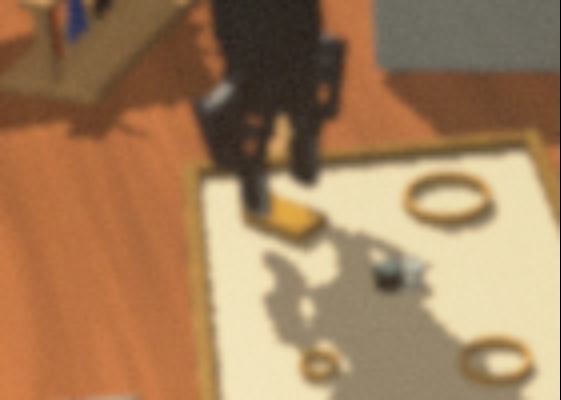

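```bash
P="python3 -m pendant"; python3 -m pendant '[[0.52,0,0,0.004,0,0,0],[0.52,0,0,0.007,0,0,0],[0.52,0,0,0.007,0,0,0]]' | sed -n '2p;4p';  python3 -m pendant '[[0.52,0,0,0.002,0,0,0],[0.52,0,0,0.002,0,0,0]]' | sed -n '2p;4p'; python3 -m pendant '[[0.52,0,0,0.002,0,0,0],[0.52,0,0,0.002,0,0,0]]' | sed -n '2p;4p'
python3 - <<'E'
from h import *
im=env.get_image("wrist"); cv2.imwrite("pics/w4.png",im["image"][120:380,180:460])
E
```

```text
position: [0.4719, 0.2904, 0.0088]
ft_force: [-0.3, -0.2, 0.1]
position: [0.472, 0.2905, 0.007]
ft_force: [0.3, 0.2, -0.3]
position: [0.472, 0.2905, 0.005]
ft_force: [0.0, 0.9, 0.1]
```

View pics/w4.png

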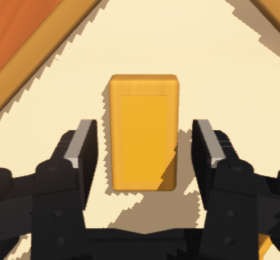

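Tips are about level with the top of the bar, and the bar centre is some 4 mm towards tool +x. I'll shift and continue.

```bash
python3 -m pendant '[[0.52,0.004,0,0.002,0,0,0],[0.52,0.004,0,0.004,0,0,0],[0.52,0.004,0,0.004,0,0,0]]' | sed -n '2p;4p';  python3 -m pendant '[[0.52,0,0,0.003,0,0,0],[0.52,0,0,0.003,0,0,0]]' | sed -n '2p;4p'; python3 -m pendant '[[0.52,0,0,0.002,0,0,0],[0.52,0,0,0.002,0,0,0]]' | sed -n '2p;4p';python3 -m pendant '[[0.52,0,0,0.002,0,0,0],[0.52,0,0,0.002,0,0,0]]' | sed -n '2p;4p'
```

```text
position: [0.4696, 0.2938, 0.0009]
ft_force: [0.8, 0.4, -0.6]
position: [0.4696, 0.2937, -0.0022]
ft_force: [0.7, -0.7, 0.9]
position: [0.4697, 0.2937, -0.0041]
ft_force: [-0.4, 0.0, -0.5]
position: [0.4699, 0.2938, -0.0055]
ft_force: [-0.6, -1.2, 3.5]
```

Contact with the pad at TCP z = −5.5 mm, so the tips sit about 15 mm behind the TCP at this opening. I'll raise by 6.5 mm and grip.

```bash
python3 -m pendant '[[0.52,0,0,-0.0065,0,0,0],[0.52,0,0,-0.0065,0,0,0],[0.2,0,0,-0.0065,0,0,0],[0.2,0,0,-0.0065,0,0,0],[0.2,0,0,-0.0065,0,0,0]]' 110|sed -n '2p;4,6p'; python3 -m pendant '[[0.2,0,0,0,0,0,0],[0.2,0,0,-0.01,0,0,0],[0.2,0,0,-0.03,0,0,0],[0.2,0,0,-0.06,0,0,0],[0.2,0,0,-0.09,0,0,0]]' |sed -n '2p;4,6p'
python3 - <<'E'
from h import *
im=env.get_image("wrist"); cv2.imwrite("pics/w5.png",im["image"][120:380,180:460])
go(.4458,-.1505,.1,32)
E
```

```text
position: [0.4698, 0.2938, 0.0012]
ft_force: [-1.3, -0.7, 8.0]
grip_width: 0.0285
gripper_force: 108.6
position: [0.4693, 0.2936, 0.0913]
ft_force: [-0.5, -0.2, -4.0]
grip_width: 0.0286
gripper_force: 109.7
t 9.3 pos [0.471  0.2943 0.0952] a 125.2 -> shift [-0.3487 -0.2773 -0.0058] turn z 1.627 d 0.446 ft [3.  1.  2.2]
```

View pics/w5.png

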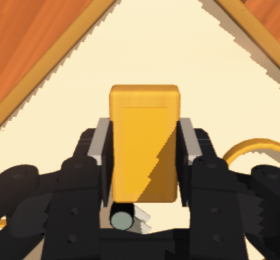

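Bar held level, centred on the pads. Carry it to the nest.

```bash
python3 -m pendant '[[0.2,-0.034,-0.027,0,0,0,0.17],[0.2,-0.068,-0.054,0,0,0,0.34],[0.2,-0.102,-0.081,0,0,0,0.51],[0.2,-0.136,-0.108,0,0,0,0.68],[0.2,-0.17,-0.135,0,0,0,0.85]]' |sed -n '2p;6p'; python3 -c "
from h import *; go(.4458,-.1505,.09,32)"
```

```text
position: [0.457, 0.0757, 0.09]
gripper_force: 109.9
t 9.9 pos [0.457  0.0757 0.09  ] a 76.2 -> shift [-0.2224  0.043   0.    ] turn z 0.772 d 0.227 ft [ 0.5 -0.8 -4.3]
```

```bash
python3 -m pendant '[[0.2,-0.05,0.01,0,0,0,0.16],[0.2,-0.1,0.02,0,0,0,0.32],[0.2,-0.15,0.03,0,0,0,0.48],[0.2,-0.2,0.039,0,0,0,0.64],[0.2,-0.222,0.043,0,0,0,0.772]]' |sed -n '2p;6p'; python3 -m pendant '[[0.2,0,0,0,0,0,0],[0.2,0,0,0,0,0,0]]' >/dev/null
python3 - <<'E'
from h import *; go(.4458,-.1505,.03,32)
im=env.get_image("wrist"); cv2.imwrite("pics/w6.png",im["image"])
def rep(n,z):
    for r in env.trace("wrist",n)[:2]:
        c=max(cv2.findContours(r["mask"].astype(np.uint8),0,1)[0],key=cv2.contourArea); q=cv2.minAreaRect(c)
        bp=[px2w(im,*k,z)[:2] for k in cv2.boxPoints(q)]; e1,e2=bp[1]-bp[0],bp[2]-bp[1]; e=e1 if np.linalg.norm(e1)>np.linalg.norm(e2) else e2
        print(n,round(r["conf"],2),np.round(q[0]),np.round(px2w(im,*q[0],z),4),np.linalg.norm(e1),np.linalg.norm(e2),"yaw",np.degrees(np.arctan2(e[1],e[0]))%180)
rep("stand_nest",.012); rep("gold_bar",.112)
E
```

```text
position: [0.4472, -0.1512, 0.09]
gripper_force: 109.9
t 10.8 pos [ 0.4473 -0.148   0.0902] a 32.4 -> shift [-0.0026  0.0013  0.0602] turn z 0.007 d 0.06 ft [-0.6 -0.3 -3.9]
stand_nest 0.72 [325. 187.] [ 0.4543 -0.1426  0.012 ] 0.06654028060673323 0.07828710468490654 yaw 34.77596534076747
gold_bar 0.6 [324. 264.] [ 0.4462 -0.1474  0.112 ] 0.030539360001269087 0.060264798260935934 yaw 34.18433445409741
```

View pics/w6.png

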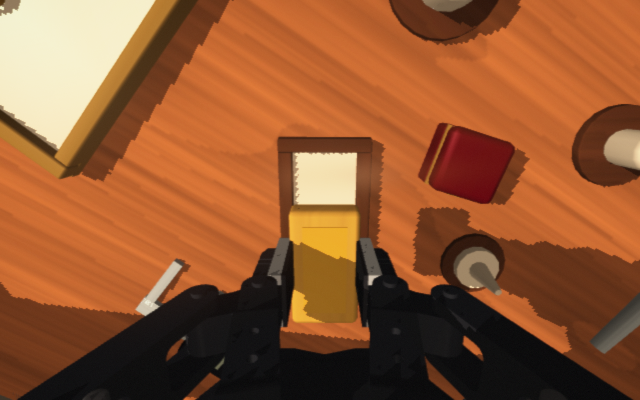

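Nest visible beyond the bar (far edge near row 139, cols 278–373), aligned in yaw. Compute its centre from its edges.

Run:
```python
from h import *; 
im=env.get_image("wrist")
a=np.array([px2w(im,u,v,.012)[:2] for u,v in [(279,138),(373,138)]]); d=a[1]-a[0]; print(a,np.linalg.norm(d)); d/=np.linalg.norm(d); n=np.array([-d[1],d[0]])
print("yaw",np.degrees(np.arctan2(n[1],n[0])),"centre",a.mean(0)-.047*n)
b=np.array([px2w(im,u,v,.012)[:2] for u,v in [(293,152),(357,152)]]); print("inner",b.mean(0)-.037*n,np.linalg.norm(b[1]-b[0]))
```

```text
[[ 0.46738831 -0.09567635]
 [ 0.5031882  -0.15200975]] 0.06674641800900234
yaw 32.43596815373048 centre [ 0.44562066 -0.14905182]
inner [ 0.44526834 -0.14844363] 0.045994270872264945
```

```bash
python3 -m pendant '[[0.2,-0.0015,0,0.04,0,0,0],[0.2,-0.0015,0,0.07,0,0,0],[0.2,-0.0015,0,0.082,0,0,0],[0.2,-0.0015,0,0.086,0,0,0],[0.2,-0.0015,0,0.086,0,0,0]]' |sed -n '2p;4p;6p'; python3 -m pendant '[[0.2,0,0,0.002,0,0,0],[0.2,0,0,0.002,0,0,0]]' |sed -n '2p;4p';python3 -m pendant '[[0.2,0,0,0.0015,0,0,0],[0.2,0,0,0.0015,0,0,0]]' |sed -n '2p;4p'; python3 -m pendant '[[0.2,0,0,0.0015,0,0,0],[0.2,0,0,0.0015,0,0,0]]' |sed -n '2p;4p'
```

```text
position: [0.4468, -0.1498, 0.0052]
ft_force: [0.2, 0.1, -3.5]
gripper_force: 109.8
position: [0.4466, -0.1498, 0.003]
ft_force: [-0.1, -0.7, -3.2]
position: [0.4464, -0.1497, 0.001]
ft_force: [-0.4, -0.1, -3.7]
position: [0.4463, -0.1497, -0.0005]
ft_force: [0.5, -0.4, -4.0]
```

```bash
python3 -m pendant '[[0.2,0,0,0.001,0,0,0],[0.2,0,0,0.001,0,0,0]]' |sed -n '2p;4p'; python3 -m pendant '[[0.2,0,0,0.001,0,0,0],[0.2,0,0,0.001,0,0,0]]' |sed -n '2p;4p'
```

```text
position: [0.4463, -0.1497, -0.0015]
ft_force: [0.5, 0.1, -4.0]
position: [0.4464, -0.1497, -0.0017]
ft_force: [-2.0, 1.1, 7.2]
```

Seated at the expected height. Release and rise; then go to the large bangle.

```bash
python3 -m pendant '[[0.4,0,0,0,0,0,0],[0.5,0,0,0,0,0,0],[0.5,0,0,0,0,0,0],[0.5,0,0,-0.02,0,0,0],[0.5,0,0,-0.06,0,0,0]]' 40|sed -n '2p;4p;5p'; python3 -m pendant '[[1,0,0,-0.03,0,0,0],[1,0,0,-0.06,0,0,0],[1,0,0,-0.06,0,0,0]]' |sed -n '2p;5p'
python3 - <<'E'
from h import *; go(.575,.22,.12,80)
im=env.get_image("wrist"); cv2.imwrite("pics/w7.png",im["image"][60:330,160:480])
E
```

```text
position: [0.4457, -0.1493, 0.0574]
ft_force: [0.2, -0.7, 0.4]
grip_width: 0.0425
position: [0.4472, -0.1502, 0.1192]
grip_width: 0.0855
t 13.9 pos [ 0.4472 -0.1502  0.1192] a 32.3 -> shift [ 0.3059 -0.2446 -0.0012] turn z -0.832 d 0.392 ft [ 0.3  0.1 -0.4]
```

View pics/w7.png

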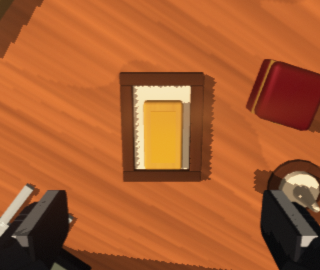

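The bar lies in the recess, towards its near end. I'll measure the offset while computing the next move.

```bash
python3 - <<'E'
from h import *
im=env.get_image("wrist"); c=np.array([.4455,-.149]); n=np.array([np.cos(np.radians(32.4)),np.sin(np.radians(32.4))])
for nm,u,v,z in [("bar far",323,161,.02),("bar near",323,230,.02),("rec far",322,145,.012),("rec near",322,230,.012),("blk far",322,132,.012),("blk near",322,231,.012)]:
    p=px2w(im,u,v,z)[:2]; print(nm,np.round(p,4),"along",round(float((p-c)@n),4))
E
python3 -m pendant '[[1,0.061,-0.049,0,0,0,-0.17],[1,0.108,-0.087,0,0,0,-0.34],[1,0.155,-0.124,0,0,0,-0.5],[1,0.202,-0.161,0,0,0,-0.66],[1,0.245,-0.196,0,0,0,-0.832]]' |sed -n '2p'; python3 -c "
from h import *; go(.575,.235,.12,80)"
```

```text
bar far [ 0.4663 -0.1347] along 0.0252
bar near [ 0.4171 -0.1658] along -0.033
rec far [ 0.4755 -0.1279] along 0.0366
rec near [ 0.4138 -0.1668] along -0.0363
blk far [ 0.4842 -0.1225] along 0.0469
blk near [ 0.413  -0.1673] along -0.0372
position: [0.5483, 0.1477, 0.116]
t 14.6 pos [0.5483 0.1477 0.116 ] a 80.3 -> shift [ 0.0905  0.0116 -0.0041] turn z 0.005 d 0.091 ft [ 0.6 -1.3 -0.2]
```

Bar is ~4 mm off centre and flat: fine. On to the large bangle.

```bash
cat >> h.py <<'E'
def ring(n,z,near,cam="wrist"):
    im=env.get_image(cam)
    for r in env.trace(cam,n):
        c=max(cv2.findContours(r["mask"].astype(np.uint8),0,1)[0],key=cv2.contourArea)[:,0]
        w=np.array([px2w(im,*k,z)[:2] for k in c]).astype(np.float32)
        (x,y),rad=cv2.minEnclosingCircle(w)
        if np.hypot(x-near[0],y-near[1])<.05:
            print(n,round(r["conf"],2),np.round(r["bbox"]),"centre",round(x,4),round(y,4),"rad",round(rad,4),"bbox mid",np.round((w.max(0)+w.min(0))/2,4),"size",np.round(w.max(0)-w.min(0),4))
    return im
E
python3 -m pendant '[[1,0.05,0.011,0,0,0,0],[1,0.072,0.011,0,0,0,0],[1,0.072,0.011,0,0,0,0]]' >/dev/null
python3 - <<'E'
from h import *
im=ring("bangle_large",.015,(.5915,.28)); ring("bangle_large",.015,(.5915,.28),"top"); go(.5915,.28,.04,80)
E
```

```text
bangle_large 0.67 [338. 105.  93.  91.] centre 0.5906 0.28 rad 0.0336 bbox mid [0.5908 0.2803] size [0.0663 0.0664]
t 15.2 pos [0.5715 0.2133 0.1175] a 79.9 -> shift [0.0692 0.008  0.0775] turn z -0.002 d 0.104 ft [-0.  -0.2 -0.2]
```

```bash
python3 -m pendant '[[0.88,0.05,0.006,0,0,0,0],[0.88,0.069,0.008,0.03,0,0,0],[0.88,0.069,0.008,0.06,0,0,0],[0.88,0.069,0.008,0.085,0,0,0],[0.88,0.069,0.008,0.085,0,0,0]]' |sed -n '2p;4p;5p'
python3 - <<'E'
from h import *
go(.5907,.2802,.006,80); im=env.get_image("wrist"); cv2.imwrite("pics/w8.png",im["image"][100:360,140:500])
E
```

```text
position: [0.5908, 0.2799, 0.0311]
ft_force: [0.4, 0.3, 0.0]
grip_width: 0.0752
t 15.8 pos [0.5908 0.2799 0.0311] a 79.9 -> shift [ 0.0003 -0.      0.0251] turn z -0.002 d 0.025 ft [0.4 0.3 0. ]
```

View pics/w8.png

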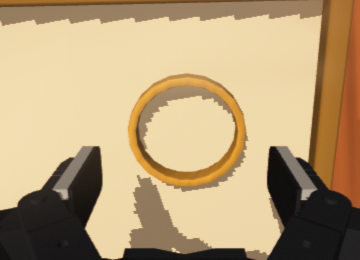

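Bangle centred between the fingers. Descend to contact.

```bash
python3 -m pendant '[[0.88,0,0,0.012,0,0,0],[0.88,0,0,0.022,0,0,0],[0.88,0,0,0.027,0,0,0],[0.88,0,0,0.029,0,0,0],[0.88,0,0,0.029,0,0,0]]' |sed -n '2p;4p'; for k in 1 2 ; do python3 -m pendant '[[0.88,0,0,0.002,0,0,0],[0.88,0,0,0.002,0,0,0]]' |sed -n '2p;4p'; done
```

```text
position: [0.5917, 0.2813, 0.0036]
ft_force: [0.8, -0.0, 0.2]
position: [0.5916, 0.2812, 0.0016]
ft_force: [-0.5, -0.4, 0.5]
position: [0.5915, 0.2812, -0.0006]
ft_force: [-0.3, 0.2, 0.4]
```

```bash
for k in 1 2 3; do python3 -m pendant '[[0.88,0,0,0.002,0,0,0],[0.88,0,0,0.002,0,0,0]]' |sed -n '2p;4p'; done
```

```text
position: [0.5915, 0.2812, -0.0026]
ft_force: [0.3, 0.3, 0.5]
position: [0.5914, 0.2812, -0.0046]
ft_force: [-0.2, 0.5, -0.6]
position: [0.5915, 0.2812, -0.0066]
ft_force: [-0.7, -0.6, 0.1]
```

```bash
python3 -m pendant '[[0.88,0,0,-0.001,0,0,0],[0.6,0,0,-0.001,0,0,0],[0.6,0,0,-0.001,0,0,0],[0.6,0,0,-0.001,0,0,0],[0.6,0,0,-0.001,0,0,0]]' 40|sed -n '2p;4,6p'; python3 -m pendant '[[0.6,0,0,-0.004,0,0,0],[0.6,0,0,-0.015,0,0,0],[0.6,0,0,-0.045,0,0,0],[0.6,0,0,-0.1,0,0,0],[0.6,0,0,-0.12,0,0,0]]'|sed -n '2p;4,6p';python3 - <<'E'
from h import *
go(.612,-.133,.115,80); im=ring("bangle_large",.12,(.5915,.28)); cv2.imwrite("pics/w9.png",im["image"])
E
```

```text
position: [0.5918, 0.2813, -0.0042]
ft_force: [-2.2, -1.8, 7.2]
grip_width: 0.0637
gripper_force: 41.9
position: [0.5927, 0.2816, 0.1188]
ft_force: [0.5, -0.2, -1.1]
grip_width: 0.0632
gripper_force: 44.3
t 19.0 pos [0.5927 0.2816 0.1188] a 80.0 -> shift [-0.4049  0.0911  0.0033] turn z -0.0 d 0.415 ft [ 0.5 -0.2 -1.1]
bangle_large 0.66 [326. 261. 146. 131.] centre 0.5894 0.2704 rad 0.0394 bbox mid [0.5893 0.2704] size [0.0752 0.0786]
```

Held. I'll overshoot the broad stand by ~70 mm so the wrist camera sees it free of the bangle.

```bash
python3 -m pendant '[[0.6,-0.05,0.01,0,0,0,0],[0.6,-0.1,0.02,0,0,0,0],[0.6,-0.16,0.03,0,0,0,0],[0.6,-0.22,0.041,0,0,0,0],[0.6,-0.28,0.053,0,0,0,0]]' |sed -n '2p;6p'; python3 -m pendant '[[0.6,-0.06,0.012,0,0,0,0],[0.6,-0.12,0.024,0,0,0,0],[0.6,-0.17,0.034,0,0,0,0],[0.6,-0.193,0.038,0,0,0,0],[0.6,-0.193,0.038,0,0,0,0]]'|sed -n '2p;6p';python3 - <<'E'
from h import *
im=ring("stand_broad",.008,(.6125,-.133)); go(.612,-.133,.115,80); ring("bangle_large",.143,(.6,-.2));print(im["pose"][:3,3])
cv2.imwrite("pics/w10.png",im["image"])
for r in env.tip_of("wrist","stand_broad")[:2]: print(r, px2w(im,*r["centre"],0))
for r in env.trace("wrist","stand_broad")[:1]:
    # cream post top: bright pixels within mask
    g=im["image"].min(2); m=(r["mask"]&(g>110)).astype(np.uint8); c=cv2.findContours(m,0,1)[0]
    c=max(c,key=cv2.contourArea); print("bright",cv2.boundingRect(c), cv2.minEnclosingCircle(c))
E
```

```text
position: [0.5942, -0.0055, 0.1134]
gripper_force: 44.3
position: [0.5984, -0.2011, 0.1135]
gripper_force: 44.3
stand_broad 0.72 [328. 102.  96. 106.] centre 0.6127 -0.1337 rad 0.0382 bbox mid [ 0.6128 -0.1337] size [0.0753 0.0754]
t 20.4 pos [ 0.5987 -0.199   0.1141] a 80.0 -> shift [ 0.0673  0.0017 -0.0009] turn z 0.0 d 0.067 ft [-0.7  1.1 -0.9]
bangle_large 0.91 [326. 262. 149. 134.] centre 0.5982 -0.1953 rad 0.0327 bbox mid [ 0.5978 -0.1953] size [0.0623 0.065 ]
[ 0.60998066 -0.13015248  0.2692898 ]
{'centre': [328.7, 108.4], 'conf': 0.91} [ 0.61183942 -0.13702967  0.        ]
{'centre': [199.3, 296.2], 'conf': 0.45} [ 0.46209301 -0.28435533  0.        ]
bright (299, 71, 62, 65) ((329.0776672363281, 102.99028778076172), 32.24922180175781)
```

```bash
python3 -m pendant '[[0.6,0.05,0.002,0,0,0,0],[0.6,0.068,0.0025,0,0,0,0],[0.6,0.068,0.0025,0.03,0,0,0],[0.6,0.068,0.0025,0.065,0,0,0],[0.6,0.068,0.0025,0.065,0,0,0]]' |sed -n '2p;4p;6p'; python3 -m pendant '[[0.6,0,0,0.01,0,0,0],[0.6,0,0,0.02,0,0,0],[0.6,0,0,0.025,0,0,0],[0.6,0,0,0.025,0,0,0]]'|sed -n '2p;4p';python3 - <<'E'
from h import *
go(.6127,-.1337,.0,80); im=ring("bangle_large",.046,(.61,-.13)); cv2.imwrite("pics/w11.png",im["image"][100:360,140:500])
E
```

```text
position: [0.6119, -0.133, 0.0476]
ft_force: [-0.0, -0.3, -1.0]
gripper_force: 44.5
position: [0.6131, -0.1339, 0.0244]
ft_force: [0.4, -0.6, -0.6]
t 21.8 pos [ 0.6131 -0.1339  0.0244] a 80.0 -> shift [ 0.0001 -0.0004  0.0244] turn z -0.001 d 0.024 ft [ 0.4 -0.6 -0.6]
bangle_large 0.58 [327. 264. 144. 134.] centre 0.6118 -0.1344 rad 0.0343 bbox mid [ 0.6116 -0.1344] size [0.0657 0.0684]
```

Over the post and centred, no contact. Lower to the disc.

```bash
python3 -m pendant '[[0.6,0,0,0.01,0,0,0],[0.6,0,0,0.02,0,0,0],[0.6,0,0,0.026,0,0,0],[0.6,0,0,0.026,0,0,0]]' |sed -n '2p;4p';for k in 1 2 3; do python3 -m pendant '[[0.6,0,0,0.0015,0,0,0],[0.6,0,0,0.0015,0,0,0]]'|sed -n '2p;4p'; done
```

```text
position: [0.6128, -0.1337, -0.0021]
ft_force: [-0.1, -0.1, -0.3]
position: [0.6132, -0.1339, -0.0028]
ft_force: [-0.3, 1.3, -0.2]
position: [0.6131, -0.1339, -0.0045]
ft_force: [-0.6, -0.2, -1.1]
position: [0.6131, -0.1338, -0.006]
ft_force: [-0.4, 0.0, -1.4]
```

```bash
python3 -m pendant '[[0.6,0,0,0.001,0,0,0],[0.6,0,0,0.001,0,0,0]]'|sed -n '2p;4p'; python3 -m pendant '[[0.6,0,0,0.001,0,0,0],[0.6,0,0,0.001,0,0,0]]'|sed -n '2p;4p'
```

```text
position: [0.6132, -0.1339, -0.0062]
ft_force: [-2.2, 1.1, 5.2]
position: [0.6132, -0.1339, -0.0063]
ft_force: [-4.9, 1.7, 13.5]
```

```bash
python3 -m pendant '[[0.6,0,0,-0.001,0,0,0],[0.85,0,0,-0.001,0,0,0],[0.9,0,0,-0.002,0,0,0],[0.9,0,0,-0.002,0,0,0],[0.9,0,0,-0.03,0,0,0]]'|sed -n '2p;4,6p'; python3 -m pendant '[[0.9,0,0,-0.04,0,0,0],[0.9,0,0,-0.095,0,0,0],[0.9,-0.05,0,-0.095,0,0,0],[0.9,-0.07,0,-0.095,0,0,0],[0.9,-0.07,0,-0.095,0,0,0]]'|sed -n '2p;4p'
python3 - <<'E'
from h import *
ring("bangle_large",.013,(.61,-.13));ring("bangle_large",.013,(.61,-.13),"top");ring("stand_broad",.008,(.61,-.13)); go(.545,.005,.12,80)
E
```

```text
position: [0.612, -0.1334, 0.0205]
ft_force: [0.4, 0.4, 0.3]
grip_width: 0.0766
gripper_force: 0.0
position: [0.6005, -0.2036, 0.1163]
ft_force: [0.7, 0.6, -0.4]
bangle_large 0.61 [327. 104.  92.  92.] centre 0.6118 -0.1348 rad 0.0335 bbox mid [ 0.6118 -0.135 ] size [0.0662 0.0662]
bangle_large 0.72 [372. 144.  24.  32.] centre 0.641 -0.1338 rad 0.0159 bbox mid [ 0.6433 -0.1338] size [0.0098 0.0311]
stand_broad 0.78 [326. 104.  97. 100.] centre 0.613 -0.1337 rad 0.038 bbox mid [ 0.6127 -0.1334] size [0.0751 0.0755]
t 25.2 pos [ 0.6011 -0.2018  0.1169] a 80.0 -> shift [ 0.1939 -0.091  -0.003 ] turn z 0.001 d 0.214 ft [-0.   0.3  0.3]
```

Large bangle seated within 2 mm. Next the baby's bangle.

```bash
python3 -m pendant '[[0.68,0.045,-0.021,0,0,0,0],[0.68,0.1,-0.045,0,0,0,0],[0.68,0.15,-0.07,0,0,0,0],[0.68,0.194,-0.091,0,0,0,0],[0.68,0.194,-0.091,0,0,0,0]]'|sed -n '2p;5p'
python3 - <<'E'
from h import *
ring("bangle_small",.014,(.56,.076)); go(.5595,.0755,.035,80)
E
```

```text
position: [0.5441, 0.0074, 0.1174]
grip_width: 0.058
bangle_small 0.59 [327. 102.  62.  61.] centre 0.5583 0.0769 rad 0.0243 bbox mid [0.5582 0.0769] size [0.0477 0.0471]
t 25.9 pos [0.5454 0.0045 0.1173] a 80.0 -> shift [0.0724 0.0016 0.0822] turn z 0.001 d 0.11 ft [0.2 0.1 0.1]
```

```bash
python3 -m pendant '[[0.68,0.05,0.001,0,0,0,0],[0.68,0.072,0.001,0.03,0,0,0],[0.68,0.072,0.001,0.07,0,0,0],[0.68,0.072,0.001,0.095,0,0,0],[0.68,0.072,0.001,0.095,0,0,0]]'|sed -n '2p;4p';python3 - <<'E'
from h import *
go(.5583,.0769,-.003,80);  ring("bangle_small",.014,(.56,.076));go(.5583,.0769,-.003,80)
E
```

```text
position: [0.5583, 0.0739, 0.0205]
ft_force: [0.4, 0.5, 0.1]
t 26.5 pos [0.5583 0.0739 0.0205] a 79.9 -> shift [ 0.003  -0.0004  0.0235] turn z -0.002 d 0.024 ft [0.4 0.5 0.1]
bangle_small 0.7 [326. 232.  92.  87.] centre 0.5586 0.0767 rad 0.0256 bbox mid [0.5579 0.0769] size [0.0485 0.0495]
t 26.6 pos [0.5595 0.074  0.0228] a 79.9 -> shift [ 0.0026 -0.0017  0.0258] turn z -0.002 d 0.026 ft [-0.3  0.3  0.2]
```

```bash
python3 -m pendant '[[0.68,0.003,-0.001,0.01,0,0,0],[0.68,0.003,-0.001,0.017,0,0,0],[0.68,0.003,-0.001,0.02,0,0,0],[0.68,0.003,-0.001,0.02,0,0,0]]'|sed -n '2p;4p';for k in 1 2; do python3 -m pendant '[[0.68,0,0,0.002,0,0,0],[0.68,0,0,0.002,0,0,0]]'|sed -n '2p;4p';done
```

```text
position: [0.5581, 0.0779, 0.0019]
ft_force: [0.5, 0.5, -0.2]
position: [0.5582, 0.0779, 0.0001]
ft_force: [-0.3, -0.5, -0.5]
position: [0.5581, 0.078, -0.002]
ft_force: [-0.0, 0.0, -0.8]
```

```bash
python3 -m pendant '[[0.68,0,0,0.001,0,0,0],[0.4,0,0,0.001,0,0,0],[0.4,0,0,0.001,0,0,0],[0.4,0,0,0.001,0,0,0],[0.4,0,0,0.001,0,0,0]]' 40|sed -n '2p;4,6p'; python3 -m pendant '[[0.4,0,0,-0.004,0,0,0],[0.4,0,0,-0.015,0,0,0],[0.4,0,0,-0.045,0,0,0],[0.4,0,0,-0.1,0,0,0],[0.4,0,0,-0.12,0,0,0]]'|sed -n '2p;4,6p';python3 - <<'E'
from h import *
go(.582,-.377,.117,80); ring("bangle_small",.14,(.5581,.078))
E
```

```text
position: [0.5582, 0.0779, -0.0024]
ft_force: [-2.4, -0.3, 5.2]
grip_width: 0.0452
gripper_force: 40.2
position: [0.5593, 0.0779, 0.1208]
ft_force: [-0.1, -0.0, -1.1]
grip_width: 0.0449
gripper_force: 41.0
t 28.9 pos [0.5593 0.0779 0.1208] a 80.0 -> shift [-0.4441  0.1015  0.0041] turn z -0.0 d 0.456 ft [-0.1 -0.  -1.1]
bangle_small 0.71 [324. 261.  99.  96.] centre 0.5577 0.078 rad 0.025 bbox mid [0.5579 0.078 ] size [0.0466 0.0496]
```

```bash
python3 -m pendant '[[0.4,-0.05,0.011,0,0,0,0],[0.4,-0.1,0.023,0,0,0,0],[0.4,-0.16,0.036,0,0,0,0],[0.4,-0.22,0.05,0,0,0,0],[0.4,-0.28,0.064,0,0,0,0]]' |sed -n '2p;6p'; python3 -m pendant '[[0.4,-0.06,0.014,0,0,0,0],[0.4,-0.12,0.028,0,0,0,0],[0.4,-0.164,0.038,0,0,0,0],[0.4,-0.164,0.038,0,0,0,0]]'|sed -n '2p;6p';python3 - <<'E'
from h import *
ring("stand_slim",.008,(.594,-.307)); go(.594,-.307,.117,80); ring("bangle_small",.14,(.582,-.377)); go(.594,-.307,.117,80)
E
```

```text
position: [0.5719, -0.2107, 0.1159]
gripper_force: 41.0
position: [0.5801, -0.38, 0.1147]
gripper_force: 41.0
stand_slim 0.8 [329.  98.  80.  83.] centre 0.5945 -0.3083 rad 0.0306 bbox mid [ 0.5942 -0.308 ] size [0.059  0.0591]
t 30.2 pos [ 0.5808 -0.3767  0.1156] a 79.9 -> shift [ 0.0709  0.0008 -0.0013] turn z -0.001 d 0.071 ft [0.9 0.5 0.4]
bangle_small 0.79 [324. 261. 101.  97.] centre 0.5803 -0.3736 rad 0.0238 bbox mid [ 0.5803 -0.3737] size [0.0445 0.0471]
t 30.3 pos [ 0.5814 -0.3757  0.1165] a 80.0 -> shift [ 0.0699  0.0006 -0.0004] turn z 0.001 d 0.07 ft [ 0.6  0.  -0.5]
```

```bash
python3 -m pendant '[[0.4,0.05,0.001,0,0,0,0],[0.4,0.069,0.0015,0,0,0,0],[0.4,0.069,0.0015,0.03,0,0,0],[0.4,0.069,0.0015,0.065,0,0,0],[0.4,0.069,0.0015,0.065,0,0,0]]' |sed -n '2p;4p;6p'; python3 -m pendant '[[0.4,0,0,0.01,0,0,0],[0.4,0,0,0.02,0,0,0],[0.4,0,0,0.025,0,0,0],[0.4,0,0,0.025,0,0,0]]'|sed -n '2p;4p';python3 - <<'E'
from h import *
go(.5943,-.3081,.0,80); ring("bangle_small",.047,(.594,-.307));go(.5943,-.3081,.0,80)
E
```

```text
position: [0.5938, -0.3079, 0.0499]
ft_force: [0.4, 0.3, 0.0]
gripper_force: 41.1
position: [0.5947, -0.3093, 0.0269]
ft_force: [0.6, 0.2, 0.6]
t 31.4 pos [ 0.5947 -0.3093  0.0269] a 80.0 -> shift [ 0.0011 -0.0006  0.0269] turn z -0.001 d 0.027 ft [0.6 0.2 0.6]
bangle_small 0.91 [325. 262.  98.  96.] centre 0.594 -0.3085 rad 0.0248 bbox mid [ 0.5935 -0.3085] size [0.046  0.0494]
bangle_small 0.43 [326. 224. 103. 106.] centre 0.5972 -0.2911 rad 0.0233 bbox mid [ 0.5969 -0.2848] size [0.0459 0.0338]
t 31.5 pos [ 0.595  -0.3095  0.0274] a 80.0 -> shift [ 0.0012 -0.0009  0.0274] turn z -0.001 d 0.027 ft [ 0.5 -0.2 -0.3]
```

```bash
python3 -m pendant '[[0.4,0.001,-0.0005,0.01,0,0,0],[0.4,0.001,-0.0005,0.02,0,0,0],[0.4,0.001,-0.0005,0.027,0,0,0],[0.4,0.001,-0.0005,0.027,0,0,0]]' |sed -n '2p;4p';for k in 1 2 3; do python3 -m pendant '[[0.4,0,0,0.0015,0,0,0],[0.4,0,0,0.0015,0,0,0]]'|sed -n '2p;4p'; done
```

```text
position: [0.5942, -0.3081, -0.0009]
ft_force: [0.2, -0.4, -0.8]
position: [0.5946, -0.3083, -0.0013]
ft_force: [0.4, 0.2, -0.8]
position: [0.5945, -0.3082, -0.0029]
ft_force: [0.4, 0.3, -0.8]
position: [0.5946, -0.3084, -0.0043]
ft_force: [-0.5, -0.6, 0.4]
```

```bash
python3 -m pendant '[[0.4,0,0,0.001,0,0,0],[0.4,0,0,0.001,0,0,0]]'|sed -n '2p;4p'; python3 -m pendant '[[0.4,0,0,-0.0005,0,0,0],[0.62,0,0,-0.0005,0,0,0],[0.68,0,0,-0.002,0,0,0],[0.68,0,0,-0.002,0,0,0],[0.68,0,0,-0.03,0,0,0]]'|sed -n '2p;4,6p'; python3 -m pendant '[[0.68,0,0,-0.04,0,0,0],[0.68,0,0,-0.095,0,0,0],[0.68,-0.05,0,-0.095,0,0,0],[0.68,-0.07,0,-0.095,0,0,0],[0.68,-0.07,0,-0.095,0,0,0]]'|sed -n '2p;4p'
python3 - <<'E'
from h import *
ring("bangle_small",.012,(.594,-.308)); go(.44,.04,.117,80)
E
```

```text
position: [0.5946, -0.3083, -0.0044]
ft_force: [-2.3, 1.0, 7.1]
position: [0.5935, -0.3075, 0.0227]
ft_force: [-0.1, 0.3, 1.0]
grip_width: 0.0578
gripper_force: 0.0
position: [0.5817, -0.3779, 0.1185]
ft_force: [0.4, 1.1, 0.4]
bangle_small 0.79 [326. 103.  63.  65.] centre 0.5936 -0.309 rad 0.0242 bbox mid [ 0.5932 -0.3091] size [0.0476 0.0478]
t 34.4 pos [ 0.5824 -0.3761  0.1188] a 80.0 -> shift [ 0.385  -0.2125  0.0026] turn z -0.0 d 0.44 ft [ 0.2  1.  -0. ]
```

Baby's bangle on its disc, ~1 mm off. Now the finger ring.

```bash
python3 -m pendant '[[0.5,0.05,-0.0275,0,0,0,0],[0.5,0.1,-0.055,0,0,0,0],[0.5,0.15,-0.083,0,0,0,0],[0.5,0.2,-0.11,0,0,0,0],[0.5,0.25,-0.138,0,0,0,0]]' |sed -n '2p'; python3 -m pendant '[[0.5,0.05,-0.027,0,0,0,0],[0.5,0.1,-0.055,0,0,0,0],[0.5,0.135,-0.0745,0,0,0,0],[0.5,0.135,-0.0745,0,0,0,0]]'|sed -n '2p;5p';python3 - <<'E'
from h import *
ring("finger_ring",.014,(.4515,.106)); go(.4515,.1064,.023,80)
E
```

```text
position: [0.4889, -0.104, 0.1196]
position: [0.4384, 0.0419, 0.1197]
grip_width: 0.0429
finger_ring 0.73 [326. 106.  36.  36.] centre 0.4502 0.1096 rad 0.0139 bbox mid [0.4503 0.1098] size [0.0275 0.0271]
t 35.6 pos [0.44   0.0396 0.1197] a 80.1 -> shift [ 0.0678 -0.0002  0.0967] turn z 0.001 d 0.118 ft [ 0.  -0.1 -0.5]
```

```bash
python3 -m pendant '[[0.5,0.05,-0.001,0,0,0,0],[0.5,0.07,-0.001,0.03,0,0,0],[0.5,0.07,-0.001,0.07,0,0,0],[0.5,0.07,-0.001,0.097,0,0,0],[0.5,0.07,-0.001,0.097,0,0,0]]'|sed -n '2p;4p';python3 - <<'E'
from h import *
ring("finger_ring",.014,(.45,.108));go(.4502,.1097,-.002,80)
E
```

```text
position: [0.4508, 0.1074, 0.0213]
ft_force: [-0.0, 1.2, 0.4]
finger_ring 0.87 [325. 234.  53.  51.] centre 0.4497 0.1096 rad 0.0151 bbox mid [0.4496 0.1096] size [0.0274 0.03  ]
t 36.3 pos [0.452  0.1076 0.0232] a 79.9 -> shift [ 0.0018 -0.0022  0.0252] turn z -0.001 d 0.025 ft [0.1 0.  0.2]
```

```bash
python3 -m pendant '[[0.5,0.002,-0.0015,0.01,0,0,0],[0.5,0.002,-0.0015,0.018,0,0,0],[0.5,0.002,-0.0015,0.022,0,0,0],[0.5,0.002,-0.0015,0.022,0,0,0]]'|sed -n '2p;4p'; python3 -m pendant '[[0.3,0,0,0,0,0,0],[0.1,0,0,0,0,0,0],[0.1,0,0,0,0,0,0],[0.1,0,0,0,0,0,0],[0.1,0,0,0,0,0,0]]' 30|sed -n '2p;4,6p'
```

```text
position: [0.4501, 0.1103, 0.0004]
ft_force: [-0.0, 0.2, 0.3]
position: [0.4503, 0.1103, 0.0008]
ft_force: [-1.2, 0.2, 5.0]
grip_width: 0.0243
gripper_force: 29.6
```

```bash
python3 -m pendant '[[0.1,0,0,-0.004,0,0,0],[0.1,0,0,-0.015,0,0,0],[0.1,0,0,-0.045,0,0,0],[0.1,0,0,-0.1,0,0,0],[0.1,0,0,-0.12,0,0,0]]'|sed -n '2p;4,6p'; python3 -m pendant '[[0.1,-0.05,0.009,0,0,0,0],[0.1,-0.1,0.018,0,0,0,0],[0.1,-0.15,0.027,0,0,0,0],[0.1,-0.2,0.036,0,0,0,0],[0.1,-0.25,0.045,0,0,0,0]]' |sed -n '2p;6p'; python3 -m pendant '[[0.1,-0.05,0.009,0,0,0,0],[0.1,-0.1,0.018,0,0,0,0],[0.1,-0.15,0.027,0,0,0,0],[0.1,-0.203,0.036,0,0,0,0],[0.1,-0.203,0.036,0,0,0,0]]'|sed -n '2p;5,6p';python3 - <<'E'
from h import *
im=ring("stand_cone",.006,(.464,-.281));go(.464,-.281,.117,80); cv2.imwrite("pics/w12.png",im["image"]); ring("finger_ring",.135,(.4515,-.345)); go(.464,-.281,.117,80)
E
```

```text
position: [0.451, 0.1103, 0.1239]
ft_force: [0.1, -0.3, -1.6]
grip_width: 0.0239
gripper_force: 29.5
position: [0.4507, -0.1454, 0.1213]
gripper_force: 29.5
position: [0.4505, -0.3531, 0.1207]
grip_width: 0.0239
gripper_force: 29.5
stand_cone 0.67 [324.  98.  63.  68.] centre 0.4626 -0.281 rad 0.0261 bbox mid [ 0.462  -0.2814] size [0.0509 0.0512]
t 39.4 pos [ 0.4507 -0.3497  0.1207] a 79.9 -> shift [0.0699 0.0011 0.0037] turn z -0.001 d 0.07 ft [ 0.2  1.  -0.1]
finger_ring 0.84 [324. 259.  57.  55.] centre 0.4493 -0.3499 rad 0.0149 bbox mid [ 0.4494 -0.3498] size [0.0259 0.0293]
t 39.5 pos [ 0.4511 -0.3487  0.1209] a 80.0 -> shift [0.069  0.001  0.0039] turn z 0.001 d 0.069 ft [-1.   0.6 -0.1]
```

```bash
python3 -m pendant '[[0.1,0.05,0,0,0,0,0],[0.1,0.07,0,0,0,0,0],[0.1,0.07,0,0.03,0,0,0],[0.1,0.07,0,0.074,0,0,0],[0.1,0.07,0,0.074,0,0,0]]' |sed -n '2p;4p;6p'
python3 - <<'E'
from h import *
go(.4624,-.2812,.0045,80); im=ring("finger_ring",.060,(.462,-.281));go(.4624,-.2812,.0045,80); cv2.imwrite("pics/w13.png",cv2.resize(im["image"][160:360,220:430],None,fx=2.8,fy=2.8))
E
```

```text
position: [0.4622, -0.2793, 0.0448]
ft_force: [0.8, -0.4, 1.2]
gripper_force: 29.6
t 40.1 pos [ 0.4622 -0.2793  0.0448] a 80.0 -> shift [-0.0019  0.0007  0.0403] turn z 0.0 d 0.04 ft [ 0.8 -0.4  1.2]
finger_ring 0.86 [325. 258.  54.  55.] centre 0.4606 -0.2791 rad 0.0149 bbox mid [ 0.4609 -0.2791] size [0.0254 0.0293]
t 40.2 pos [ 0.4638 -0.2811  0.0478] a 80.0 -> shift [-0.0003 -0.0014  0.0433] turn z 0.0 d 0.043 ft [-0.4 -1.2 -0.3]
```

View pics/w13.png

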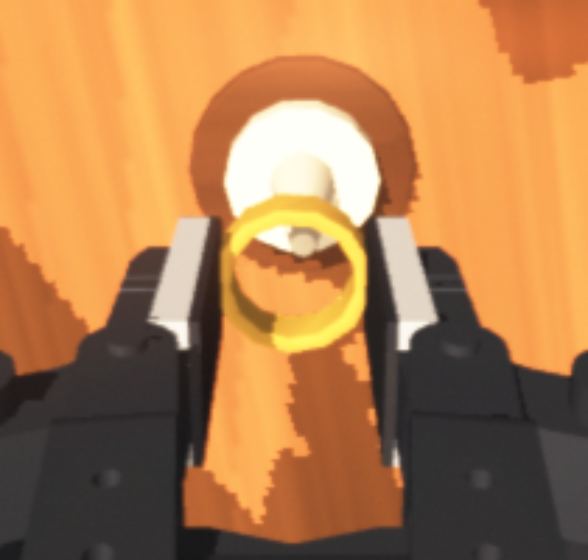

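The cone tip shows inside the ring opening, slightly to the right and ahead (zoom px 302,243; ring centre 295,272). Work out the correction.

Run:
```python
from h import *
im=env.get_image("wrist"); P=lambda X,Y,z: np.round(px2w(im,220+X/2.8,160+Y/2.8,z),4)
print("tip",P(302,243,.046),"collar",P(303,175,.014),"disc",P(303,163,.006))
for z in (.055,.063): print("ring",z,P(295,272,z))
# ring top outer edge: cols 221..367 ; rows far 193
print(P(221,262,.063),P(367,262,.063)); go(.4624,-.2812,.0045,80)
```

```text
tip [ 0.4639 -0.2834  0.046 ] collar [ 0.4647 -0.2822  0.014 ] disc [ 0.4648 -0.2824  0.006 ]
ring 0.055 [ 0.4623 -0.2846  0.055 ]
ring 0.063 [ 0.463  -0.2806  0.063 ]
[ 0.451  -0.2766  0.063 ] [ 0.4753 -0.2808  0.063 ]
t 40.3 pos [ 0.464  -0.2814  0.0483] a 80.0 -> shift [ 0.     -0.0017  0.0438] turn z -0.0 d 0.044 ft [-0.2 -1.3  0.2]
```

```bash
python3 -m pendant '[[0.1,-0.001,0.0015,0,0,0,0],[0.1,-0.001,0.0015,0.01,0,0,0],[0.1,-0.001,0.0015,0.02,0,0,0],[0.1,-0.001,0.0015,0.03,0,0,0],[0.1,-0.001,0.0015,0.03,0,0,0]]' |sed -n '2p;4p'; for k in 1 2 3; do python3 -m pendant '[[0.1,0,0,0.002,0,0,0],[0.1,0,0,0.002,0,0,0]]'|sed -n '2p;4p'; done
```

```text
position: [0.4641, -0.2819, 0.0155]
ft_force: [0.8, -0.3, 0.5]
position: [0.4646, -0.2823, 0.0146]
ft_force: [-0.3, 0.3, -0.6]
position: [0.4645, -0.2822, 0.0125]
ft_force: [-0.1, -0.5, -0.4]
position: [0.4645, -0.2822, 0.0104]
ft_force: [-0.3, 0.2, -0.5]
```

```bash
for k in 1 2 3 4; do python3 -m pendant '[[0.1,0,0,0.0015,0,0,0],[0.1,0,0,0.0015,0,0,0]]'|sed -n '2p;4p'; done
```

```text
position: [0.4645, -0.2822, 0.009]
ft_force: [0.0, 0.5, 0.1]
position: [0.4645, -0.2822, 0.0075]
ft_force: [0.4, -0.2, -0.4]
position: [0.4645, -0.2822, 0.006]
ft_force: [-0.3, 0.0, -0.2]
position: [0.4646, -0.2823, 0.0049]
ft_force: [-0.7, 0.1, 4.6]
```

Resting on the collar at the expected height. Release, retreat and verify all four.

```bash
python3 -m pendant '[[0.3,0,0,0,0,0,0],[0.5,0,0,-0.001,0,0,0],[0.5,0,0,-0.001,0,0,0],[0.5,0,0,-0.01,0,0,0],[0.5,0,0,-0.04,0,0,0]]'|sed -n '2p;4,6p'; python3 -m pendant '[[0.5,0,0,-0.03,0,0,0],[0.5,0,0,-0.075,0,0,0],[0.5,-0.05,0,-0.075,0,0,0],[0.5,-0.07,0,-0.075,0,0,0],[0.5,-0.07,0,-0.075,0,0,0]]'|sed -n '2p;4p'
python3 - <<'E'
from h import *
ring("finger_ring",.018,(.464,-.282)); ring("stand_cone",.006,(.464,-.282))
im=env.get_image("top")
for n,z in [("gold_bar",.02),("bangle_small",.012),("bangle_large",.013),("finger_ring",.018),("loupe",.01),("ring_box",0)]:
    for r in env.tip_of("top",n)[:3]: print(n,round(r["conf"],2),np.round(px2w(im,*r["centre"],z)[:2],4))
print(env.observe()["time_s"])
E
```

```text
position: [0.464, -0.2818, 0.0444]
ft_force: [-0.5, -1.0, -0.1]
grip_width: 0.0426
gripper_force: 0.0
position: [0.4519, -0.3518, 0.1192]
ft_force: [0.7, -0.6, -0.1]
finger_ring 0.73 [326. 104.  40.  34.] centre 0.4633 -0.2829 rad 0.0136 bbox mid [ 0.4633 -0.2827] size [0.0266 0.0259]
stand_cone 0.69 [324. 104.  65.  68.] centre 0.4629 -0.2805 rad 0.0262 bbox mid [ 0.4626 -0.2806] size [0.0507 0.0515]
bangle_small 0.72 [ 0.7116 -0.2564]
bangle_small 0.71 [0.2359 0.2557]
bangle_small 0.65 [0.7333 0.223 ]
loupe 0.45 [0.5213 0.1865]
ring_box 0.68 [ 0.5266 -0.2151]
44.475
```

```bash
python3 -c "
from rig import env; print(env.close_job())"
```

```text
the job is handed in; nothing more can be done
None
```

I handed the job in at about 44 s: all four gold pieces are on their own stands, measured in the images after release at roughly 1–4 mm off centre. The loupe and ring box still show where they started. The hand-in call returned no verdict.

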